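# Eject the empty tint cartridge and post it in the take-back box

### The arm

A 6-joint arm with a two-finger parallel gripper is mounted at the origin on the work surface. World frame = base frame: x ahead of the robot, y to its left, z up, the work surface at z = 0. Lengths are in m, angles in rad, forces in N, time in s.
With the tool pointing down it reaches from about 0.375 to 0.9 m from the base axis. Payload 3.1 kg.
Tool frame: the origin (TCP) lies between the finger pads; the fingertips stand robot.tip_extent ahead of it and the grasp point (between the pads) lies 3 mm ahead of it (robot.tip_extent is the distance from the TCP to the fingertips, in m); z points along the fingers, x is the direction in which the jaws open and shut, and the axes are right-handed (so a half turn about z gives the same grasp; the last joint's range is limited). The gripper opens to 87 mm and grips with 3 to 60 N. Pads are 19 mm wide; open, the fingers measure 117 mm over their backs; the gripper's body (75 mm by 190 mm) begins 51 mm behind the grasp point.
Start: joints at [-1.496, 0.527, 1.433, -0, 1.181, -0.178], TCP at [0.156, -0.605, 0.245] pointing down, gripper open.
Joint ranges: [-3.08, 3.08], [-0.75, 2.2], [0.22, 2.44], [-1.43, 4.57], [0, 2.65], [-2.85, 2.85]. Speed limits (rad/s): [2.79, 2.79, 3.14, 3.14, 3.14, 3.14].

### API

Orientations are given as a unit quaternion [x, y, z, w].
In Python, from rig import robot, cams gives the robot as it stands.
- The arm moves only by the tool carry_out, never from a script. Its argument "steps" is a list of rows, each a list of 3 entries, a list of its own where there are three numbers: the shift along the world's x, y, z in cm, then the turn about the world's z in degrees, then the closure, from 0 (fully open) to 1 (shut). In form: [[[dx, dy, dz], spin, fingers], ...]. A call has 1 to 10 rows; each row shifts and turns the pose as measured when the row begins; what a row does not reach is not made up. A row lasts 1/10 s, in which the tool goes at most 50 mm and 8.59 degrees, less where a joint would pass 70% of its speed; a pose out of reach is approached as far as the arm can. A call with a gripper value outside its range is refused whole. The fingers move at their own pace and stop on an object; "squeeze" is the grip in N (left out, the last holds). Time passes only in rows, so rows that do not move let the fingers close. It gives the time, the measured TCP pose, the force and the opening at its end, in the units of the state.
- robot.get_obs(): the state, without advancing time (a new reading comes with each control period).
- cams.camera(name): name is "scene" or "top"; returns a dict with "pixels" (384x512x3 uint8, red, green, blue), "fx", "fy", "cx", "cy" (pixels), "k1" (the pictures are not rectified: a ray, as slopes to the right and down, at radius r is drawn at 1 + k1 r^2 times it, then the intrinsics apply), "eye" and "rotation" of the camera in the world. Camera axes: x right, y up, looking along -z (the intrinsics and any distortion apply to the point x, -y, -z); pixel columns grow to the right and rows downward; lengths in m; the calibration is good to about 2 mm. A picture is of the moment at which its call begins. There is no depth.
- robot.hand_in(): hands the job in, once; it reports no verdict.
The state is a dict: "time": time; "q": joint angles; "joint_velocities": joint speeds; "joint_torque": joint torques, N m; "position": TCP position; "tool_rot": TCP orientation; "ft_force": force on the tool from outside, world axes, zero at the start; "moment": the same for the moment, N m; "grip_width": finger opening in m.
Only numpy, scipy, OpenCV 4.12 (cv2) and the standard library are available. Lean on these libraries where they do the work, as an engineer would, in place of code of your own. Each camera call takes 0.05 s, during which the arm holds its last target. There are 200 camera calls.

### The job

The cartridge with the red band in the tinting unit is empty: push the ejector behind it fully home so that the cartridge comes out of its bay, draw it out, and post it through the sprung flap of the green take-back box so that it drops right in and the flap swings shut behind it. Leave the blue-banded cartridge in its bay, both ejectors sprung back, and everything else on the counter where it stands.

Things in the scene. Friction and masses are not known exactly. Their poses are not given: they have to be found in the camera images.
- unit: Tinting unit, fixed: grey base 180 x 200 mm, 30 mm high, carrying two parallel open-topped cartridge bays; blue console 55 mm high along its -y side. Origin: on the table, midway between the bays; z up. The bays run along its x axis on the lines y = +55 mm (bay a) and y = -55 mm (bay b), mouths facing -x. The table before the mouths and close behind the ejectors is free.
- mouth_a (a point): Middle of the floor edge at the mouth of bay a: unit x = -75 mm, 30 mm above the table. The bay is a 43 mm wide channel; its walls end at 80 mm, with lips over both edges that keep the cartridge from being lifted (25 mm gap between them, 42 mm clear below). A sprung steel ball in its +y wall, 20 mm inside the mouth, holds the cartridge by friction: about 5 N to drag it.
- mouth_b (a point): The same for bay b.
- eject_a (a joint): Ejector slide of bay a, m: 0 home, 0.060 pressed to its stop. It moves along the unit's -x, towards the mouth, and its plate pushes the cartridge before it until that stands 50 mm out of the mouth. Spring 2 N at home, 9 N at the stop; with the cartridge's friction up to about 16 N to press. Let go, it springs home; the cartridge stays out.
- eject_b (a joint): Ejector slide of bay b, the same.
- pad_a (a point): Middle of the rear (+x) face of the yellow thumb pad of ejector a: pad 8 mm thick (unit x), 34 mm wide (unit y), from 120 to 156 mm above the table; at home 63 mm on the +x side of the unit's origin. Press it towards the unit's -x. Below it is only a steel stem 18 mm wide that runs between the lips.
- pad_b (a point): The same for ejector b.
- cart: The empty tint cartridge: white block 120 x 40 x 40 mm, red band near one end and red label on top, 0.2 to 0.33 kg, loose. Origin: centre of its underside; x along its length, banded end at x = -60 mm; z up. It starts in bay a or b, axes as the unit's, banded end towards the mouth and 3 to 8 mm inside it, the other end a few mm short of the ejector's plate.
- cart_full: The full cartridge in the other bay, the same but banded blue.
- box: Take-back box, fixed: green, 264 mm deep (x), 150 mm wide (y), 170 mm high, clear closed top. Origin: on the table under the middle of its front face, which looks to -x; z up. Inside, a 40 degree roller chute falls from the slot to the floor: a cartridge pushed in until its rear end is near the front face slides down by itself.
- slot (a point): Middle of the lower edge of the slot in the box's front face, 100 mm above the table; axes as the box's (x points into the box). The slot is 54 mm wide and 62 mm high in a 4 mm wall; above it a lintel up to 170 mm. The orange flap closes it from inside.
- sill_end (a point): Outer end of the sill, a tongue 30 mm wide and 8 mm thick before the slot: its top is flush with the slot's lower edge (100 mm) and it reaches 95 mm out from the front face. A cartridge can rest on it.
- flap (a joint): Angle of the sprung flap, rad: 0 shut, up to 1.45 as it swings inward and up about its top edge, 160 mm above the table. Its spring takes about 0.5 N at the lower edge to start and 1 N wide open.
- tin1: bystander: 1 l paint tin, 100 mm across, 120 mm tall, blue lid; origin centre of underside
- tin2: bystander: as tin1 with green lid
- pot1: bystander: tester pot 60 mm across, 70 mm tall, yellow lid; origin centre of underside
- pot2: bystander: as pot1, orange lid
- pot3: bystander: as pot1, white lid
- brush: bystander: paint brush lying flat
- scraper: bystander: filling knife lying flat
Not all that is in view belongs to the job. Leave any black or purple look-alike of the cart alone.

How it is judged:
On the way, in this order (a step that is already met when the one before it is completed fails the run):
1. the ejector behind the red-banded cartridge pressed home, the cartridge pushed 40 mm or more out of the mouth (x of cart in the frame of unit between -0.09 and -0.055 m and ((value of joint eject_a above 0.045 m and y of cart in the frame of unit above 0 m) or (value of joint eject_b above 0.045 m and y of cart in the frame of unit below 0 m))), for 0.05 s.
2. the cartridge drawn out of the bay (horizontal distance between cart and unit above 0.17 m), for 0.1 s.
3. the cartridge itself pushes the flap open and passes through the slot (value of joint flap above 0.3 rad and x of cart in the frame of box between -0.06 and 0.05 m and height (world z) of cart above 0.06 m and y of cart in the frame of box between -0.02 and 0.02 m), for 0.02 s.
At the end, for the whole second after the job is handed in: The red-banded cartridge lies at rest (under 0.03 m/s) inside the take-back box, its origin 30 to 240 mm behind the front face, within 70 mm of its middle line and below 85 mm; flap shut within 0.12 rad; both ejectors home within 6 mm; the blue-banded cartridge within 12 mm of its start (x of cart in the frame of box between 0.03 and 0.24 m and y of cart in the frame of box between -0.07 and 0.07 m and height (world z) of cart below 0.085 m and distance of cart_full from where it was at the start of the episode below 0.012 m and value of joint flap below 0.12 rad and linear speed of cart below 0.03 m/s and value of joint each of eject_a, eject_b below 0.006 m); the robot touches nothing.
It fails at once if the full cartridge moved more than 12 mm (distance of cart_full from where it was at the start of the episode above 0.012 m).
It fails at once if a tin, pot or tool on the counter shifted more than 40 mm (distance of any of tin1, tin2, pot1, pot2, pot3, brush, scraper from where it was at the start of the episode above 0.04 m).
It also fails if it takes over 70 s, if anything falls off the work surface, if the arm or the gripper's body presses on something with over 40 N, if the wrist force passes 120 N, or if a joint passes its speed limit or range.

## Working session

There is one attempt and no reset: what is moved stays moved. The work goes in short steps, Python scripts to look and compute and a tool call to move; the robot and the scene stay as the last step left them, time stands still between calls to the robot, and variables do not carry over. Pictures are saved under pics/ and viewed, about 8 in all and at most 12, crops included, and the job is handed in when it is done.

Besides the shell and the picture viewer there is one more tool, called after ">>>" by a JSON object that holds its "op" and its "data", one argument or row to a line. carry_out: Moves the arm, as the interface text tells. Its arguments: {"type":"object","properties":{"steps":{"type":"array"},"squeeze":{"type":"number"}},"required":["steps"]}

```bash
mkdir -p pics; ls; python3 - <<'E'
from rig import robot,cams
import cv2,numpy as np
print(robot.tip_extent, robot.get_obs())
for n in("scene","top"):
    c=cams.camera(n); p=c.pop("pixels"); print(n,c)
    np.save(f"pics/{n}0.npy",p)
    cv2.imwrite(f"pics/{n}0.png",cv2.resize(p[:,:,::-1],(800,600),interpolation=cv2.INTER_CUBIC))
E
```

```text
pics
0.022 {'time': 0.0, 'q': array([-1.49649142e+00,  5.28415758e-01,  1.43390614e+00,  4.90595482e-06,
        1.18139779e+00, -1.78490743e-01]), 'joint_velocities': array([-0.00015562, -0.00019846, -0.00134938, -0.00107696, -0.0010849 ,
       -0.00152086]), 'joint_torque': array([ 4.84416923e-04, -4.40039134e+01, -1.76591992e+01,  6.33283798e-02,
        5.80472499e-02, -1.71294791e-04]), 'position': array([ 0.15630336, -0.60442979,  0.24360134]), 'tool_rot': array([ 7.90603726e-01, -6.12327214e-01, -7.10157941e-04, -7.91675989e-04]), 'ft_force': array([ 0.1737168 ,  0.86225247, -0.5217335 ]), 'moment': array([ 0.00768666, -0.01506559,  0.04554914]), 'grip_width': 0.08694075710757465}
scene {'fx': 440.6293522342542, 'fy': 440.6293522342542, 'cx': 260.50969592458085, 'cy': 185.12162097690668, 'k1': -0.12422397126653388, 'eye': array([1.32013882, 0.17077516, 1.19732057]), 'rotation': array([0.20016244, 0.24579615, 0.75049353, 0.57989543])}
top {'fx': 437.3557120187558, 'fy': 437.3557120187558, 'cx': 259.9218572710187, 'cy': 195.354958848273, 'k1': -0.10642404902135603, 'eye': array([0.38098429, 0.01218823, 1.37858765]), 'rotation': array([-0.04151401,  0.05086172,  0.7112589 , -0.69985745])}
```

View pics/scene0.png

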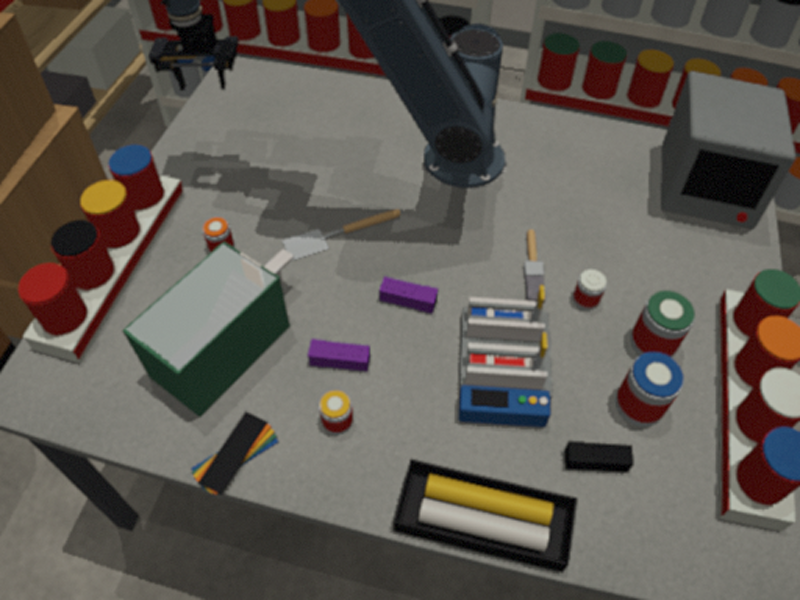

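View pics/top0.png

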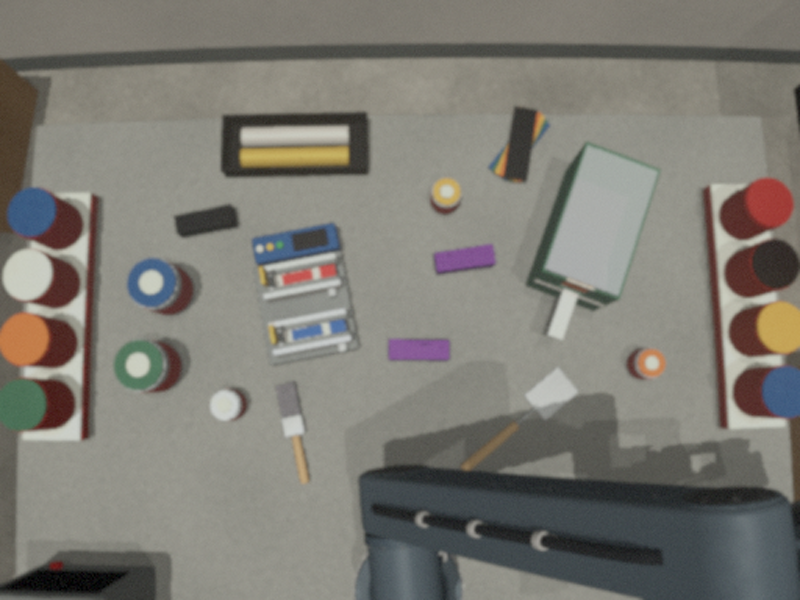

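The scene view shows the unit at (505,360), with red in the bay nearest the console (bay b), and the box at (210,320). In the top view the unit is at (305,295) with its mouths facing right (world -y). The box is at (600,225), with its sill at (562,312) pointing towards the robot.

```bash
cat > h.py <<'E'
import numpy as np,cv2
from scipy.spatial.transform import Rotation as R
def cal(c):
    K=np.array([[c["fx"],0,c["cx"]],[0,c["fy"],c["cy"]],[0,0,1]])
    return K,np.array([c["k1"],0,0,0,0.]),R.from_quat(c["rotation"]).as_matrix(),c["eye"]
def proj(c,P):
    K,d,Rm,e=cal(c); p=(np.atleast_2d(P)-e)@Rm*[1,-1,-1]
    return cv2.projectPoints(p,np.zeros(3),np.zeros(3),K,d)[0][:,0]
def back(c,uv,z):
    K,d,Rm,e=cal(c); s=cv2.undistortPointsIter(np.array(uv,float).reshape(-1,1,2),K,d,None,None,(3,50,1e-9))[:,0]
    r=np.c_[s[:,0],-s[:,1],-np.ones(len(s))]@Rm.T
    return e+r*((np.asarray(z)-e[2])/r[:,2])[:,None]
def crop(p,x0,y0,w,h,f,name):
    im=cv2.resize(p[y0:y0+h,x0:x0+w,::-1],None,fx=f,fy=f,interpolation=cv2.INTER_CUBIC)
    cv2.imwrite(name,im)
E
python3 - <<'E'
from h import *
t=np.load("pics/top0.npy"); s=np.load("pics/scene0.npy")
a=lambda p,x,y,w,h,f:cv2.resize(p[y:y+h,x:x+w,::-1],None,fx=f,fy=f,interpolation=cv2.INTER_CUBIC)
cv2.imwrite("pics/u.png",np.hstack([a(t,155,138,80,100,5),a(s,285,180,80,100,5)]))
cv2.imwrite("pics/b.png",np.hstack([a(t,330,85,100,140,4),a(s,75,135,100,140,4)]))
E
```

```text
(no output)
```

View pics/u.png

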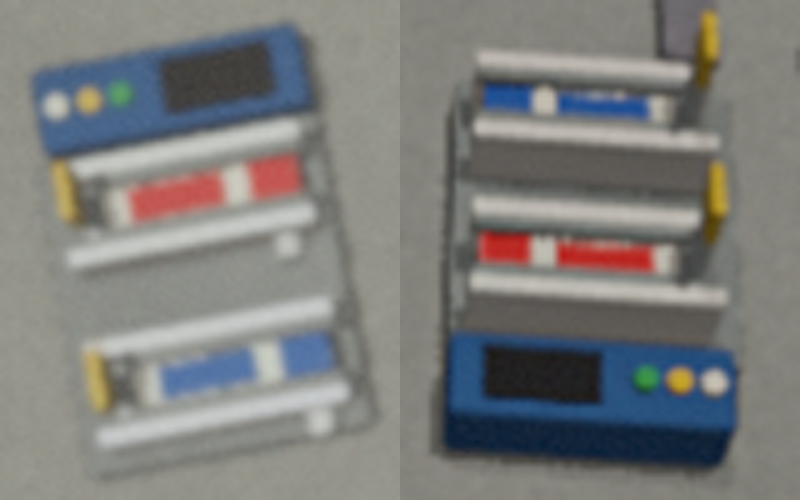

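View pics/b.png

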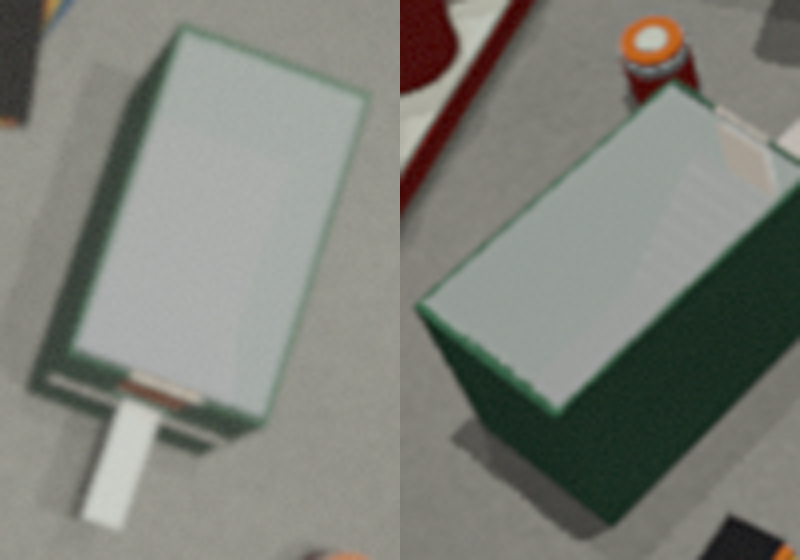

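In the crops, the pad b rear top edge runs (53,163)–(66,222) and the bay wall ends give clear mouth centres. The box-top corners are at (183,27), (370,97), (262,425) and (70,350), and the sill's outer end is at (82,517)–(122,530). Next I fit both poses.

```bash
cat > fit.py <<'E'
from rig import cams
from h import *
from scipy.optimize import least_squares
T=cams.camera("top");S=cams.camera("scene")
c=lambda x0,y0,f:(lambda l:[(x0+(a+.5)/f-.5,y0+(b+.5)/f-.5) for a,b in l])
def fit(name,obs,g):
    def P(p,m): 
        m=np.array(m)/1000.; k,s=np.cos(p[2]),np.sin(p[2])
        return np.c_[p[0]+k*m[:,0]-s*m[:,1],p[1]+s*m[:,0]+k*m[:,1],m[:,2]]
    f=lambda p:np.concatenate([(proj(cc,P(p,m))-uv).ravel() for cc,m,uv in obs])
    r=least_squares(f,g,loss='soft_l1'); print(name,r.x,np.rad2deg(r.x[2])); print(f(r.x).reshape(-1,2).round(1).tolist()); return r.x,P
u,P=fit("unit",[(T,[[63,-55,156],[63,55,156],[-75,-55,80],[-75,55,80]],c(155,138,5)([(59.5,192),(91,379),(309.5,171.5),(340.5,348)])),
 (S,[[-75,-55,80],[-75,55,80]],c(285,180,5)([(71,245),(75,94)]))],[.6,.2,1.5])
b,_=fit("box",[(T,[[0,75,170],[0,-75,170],[264,75,170],[264,-75,170],[-95,15,100],[-95,-15,100]],c(330,85,4)([(70,350),(262,425),(183,27),(370,97),(82,517),(122,530)])),
 (S,[[0,-75,170],[264,-75,170],[264,75,170]],c(75,135,4)([(272,85),(20,305),(158,412)]))],[.5,-.3,-.3])
pr=lambda p,l:print(P(p,l).round(4).tolist())
pr(u,[[63,-55,138],[-75,-55,30],[63,55,138],[-125,-55,30]]);pr(b,[[0,0,100],[-95,0,100],[-155,0,100]])
# bystanders: rough
for n,uv,z in [("tin1",(152,283),.12),("tin2",(140,365),.12),("pot3",(226,404),.07),("pot1",(446,192),.07),("pot2",(651,362),.07),("brush",(288,383),.02),("brush2",(305,480),.02),("purp1",(464,258),.04),("purp2",(419,349),.04),("scr",(552,390),0.01)]:
    print(n,back(T,[((uv[0]+.5)*.64-.5,(uv[1]+.5)*.64-.5)],[z])[0].round(3))
# extra check of cart band: label ends
print(back(T,c(155,138,5)([(302,172),(107,210),(298,242)]),[.07,.07,.08]).round(4))
E
python3 fit.py
```

```text
unit [0.55902115 0.1893356  1.75081777] 100.31446883840108
[[-0.6, -0.2], [-0.4, 0.2], [-0.7, -0.5], [-0.2, -0.2], [-1.1, -0.8], [-1.2, -0.7]]
box [ 0.5717832  -0.31943717 -0.37300936] -21.37186200451935
[[-1.1, 1.1], [0.4, 0.8], [-1.0, -1.1], [-0.1, -0.6], [-0.3, 0.3], [-0.8, 0.6], [-0.4, -2.1], [-2.7, -0.1], [-1.4, 0.8]]
[[0.6019, 0.2612, 0.138], [0.6266, 0.1254, 0.03], [0.4936, 0.2415, 0.138], [0.6355, 0.0762, 0.03]]
[[0.5718, -0.3194, 0.1], [0.4833, -0.2848, 0.1], [0.4274, -0.263, 0.1]]
tin1 [0.597 0.473 0.12 ]
tin2 [0.442 0.492 0.12 ]
pot3 [0.369 0.341 0.07 ]
pot1 [ 0.779 -0.089  0.07 ]
pot2 [ 0.435 -0.481  0.07 ]
brush [0.408 0.23  0.02 ]
brush2 [0.219 0.197 0.02 ]
purp1 [ 0.651 -0.124  0.04 ]
purp2 [ 0.47 -0.03  0.04]
scr [ 0.385 -0.297  0.01 ]
[[0.6266 0.1287 0.07  ]
 [0.6051 0.2475 0.07  ]
 [0.582  0.1304 0.08  ]]
```

The unit and box fits agree to about 2 mm, and red is in bay b. I move above and behind pad b with the fingers closing, turning the jaws to yaw 10.3°.

>>> {"op": "carry_out", "data": {
  "steps": [
    [[2,4.1,0],3.9,1],
    [[2,4.1,0],3.9,1],
    [[2,4.1,0],3.9,1],
    [[2,4.1,0],3.9,1],
    [[2,4.1,0],3.9,1],
    [[2,4.1,0],3.9,1],
    [[2,4.1,0],3.9,1],
    [[2,4.1,0],3.9,1],
    [[2,4.1,0],3.9,1],
    [[2,4.1,0],3.9,1]
  ],
  "squeeze": 40
}}

```text
time: 1.2
position: [0.3577, -0.1862, 0.2429]
tool_rot: [0.952, -0.306, 0.003, 0.001]
ft_force: [-0.1, -1.8, -0.0]
grip_width: 0.015
```

>>> {"op": "carry_out", "data": {
  "steps": [
    [[2,4.1,0],3.9,1],
    [[2,4.1,0],3.9,1],
    [[2,4.1,0],3.9,1],
    [[2,4.1,0],3.9,1],
    [[2,4.1,0],3.9,1],
    [[2,4.1,0],3.9,1],
    [[2,4.1,0],3.9,1],
    [[2,4.1,0],3.9,1],
    [[2,4.1,0],3.9,1],
    [[0,0,0],0,1]
  ]
}}

```text
time: 2.2
position: [0.5447, 0.2051, 0.2439]
tool_rot: [1.0, 0.012, 0.007, -0.0]
ft_force: [-0.0, -0.5, 0.1]
grip_width: 0.0003
```

>>> {"op": "carry_out", "data": {
  "steps": [
    [[1.6,3.5,0],3,1],
    [[1.6,3.5,0],3,1],
    [[1.6,3.4,0],3,1],
    [[0,0,0],0,1],
    [[0,0,-4],0,1],
    [[0,0,-4],0,1],
    [[0,0,-1.5],0,1],
    [[0,0,0],0,1]
  ]
}}

```text
time: 3.0
position: [0.5908, 0.3082, 0.145]
tool_rot: [0.996, 0.092, 0.005, 0.002]
ft_force: [0.1, -0.1, -0.4]
grip_width: 0.0005
```

```bash
python3 - <<'E'
from rig import robot,cams
from h import *
o=robot.get_obs();print(o["position"],R.from_quat(o["tool_rot"]).as_matrix().round(3),o["ft_force"])
t=cams.camera("top")["pixels"];s=cams.camera("scene")["pixels"]
a=lambda p,x,y,w,h,f:cv2.resize(p[y:y+h,x:x+w,::-1],None,fx=f,fy=f,interpolation=cv2.INTER_CUBIC)
cv2.imwrite("pics/p1.png",np.hstack([a(t,125,120,100,120,4),a(s,285,150,100,120,4)]))
E
```

```text
[0.59084199 0.30821864 0.1450209 ] [[ 0.983  0.183  0.01 ]
 [ 0.183 -0.983 -0.002]
 [ 0.009  0.004 -1.   ]] [ 0.11423906 -0.10262571 -0.42844121]
```

View pics/p1.png

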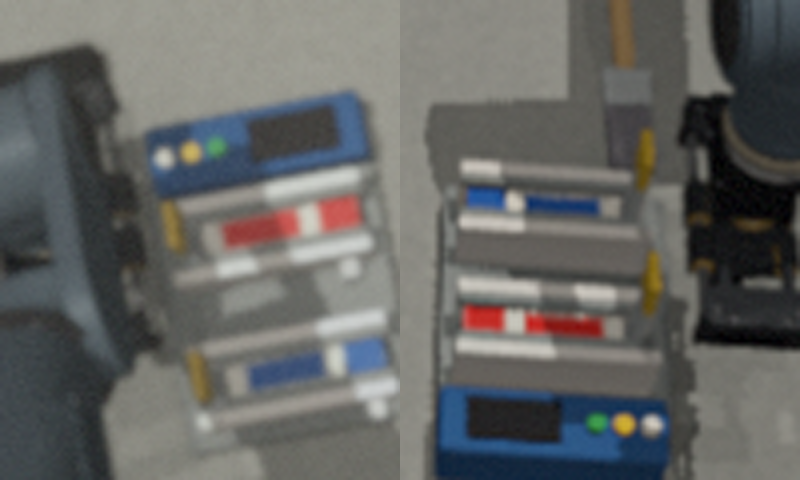

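The closed fingers stand behind pad b, with the hand level with pad b at crop (172,225). Now I press.

>>> {"op": "carry_out", "data": {
  "steps": [
    [[0.7,-2,0.2],0,1],
    [[0.4,-2,0],0,1],
    [[0.36,-2,0],0,1],
    [[0.36,-2,0],0,1]
  ]
}}

```text
time: 3.5
position: [0.6103, 0.2358, 0.154]
tool_rot: [0.996, 0.09, 0.01, -0.008]
ft_force: [0.9, 12.8, -9.8]
grip_width: 0.0004
```

>>> {"op": "carry_out", "data": {
  "steps": [
    [[0.2,-1,0],0,1],
    [[0.2,-1,0],0,1]
  ]
}}

```text
time: 3.7
position: [0.6127, 0.222, 0.1542]
tool_rot: [0.996, 0.087, 0.01, -0.017]
ft_force: [-0.5, 14.1, -10.1]
grip_width: 0.0003
```

>>> {"op": "carry_out", "data": {
  "steps": [
    [[0.2,-1,-0.2],0,1],
    [[0.2,-1,-0.2],0,1],
    [[0.1,-0.6,0],0,1]
  ]
}}

```text
time: 4.0
position: [0.6138, 0.2152, 0.1552]
tool_rot: [0.996, 0.082, 0.011, -0.037]
ft_force: [0.7, 15.6, -11.2]
grip_width: 0.0004
```

>>> {"op": "carry_out", "data": {
  "steps": [
    [[0.3,-1.5,-0.3],0,1],
    [[0.2,-1.2,-0.3],0,1]
  ]
}}

```text
time: 4.2
position: [0.6141, 0.2142, 0.1555]
tool_rot: [0.995, 0.076, 0.011, -0.063]
ft_force: [-4.7, 32.1, 2.0]
grip_width: 0.0
```

```bash
python3 - <<'E'
from rig import robot,cams
from h import *
o=robot.get_obs();print(o["position"],R.from_quat(o["tool_rot"]).as_matrix().round(3),o["ft_force"],o["moment"])
t=cams.camera("top")["pixels"];s=cams.camera("scene")["pixels"]
a=lambda p,x,y,w,h,f:cv2.resize(p[y:y+h,x:x+w,::-1],None,fx=f,fy=f,interpolation=cv2.INTER_CUBIC)
cv2.imwrite("pics/p2.png",np.hstack([a(t,145,120,100,120,4),a(s,265,150,100,120,4)]))
E
```

```text
[0.61411427 0.21420369 0.15552014] [[ 0.988  0.154  0.013]
 [ 0.151 -0.98   0.126]
 [ 0.032 -0.123 -0.992]] [-4.70912088 32.07768625  2.01118791] [5.00609676 0.61249885 0.21075295]
```

View pics/p2.png

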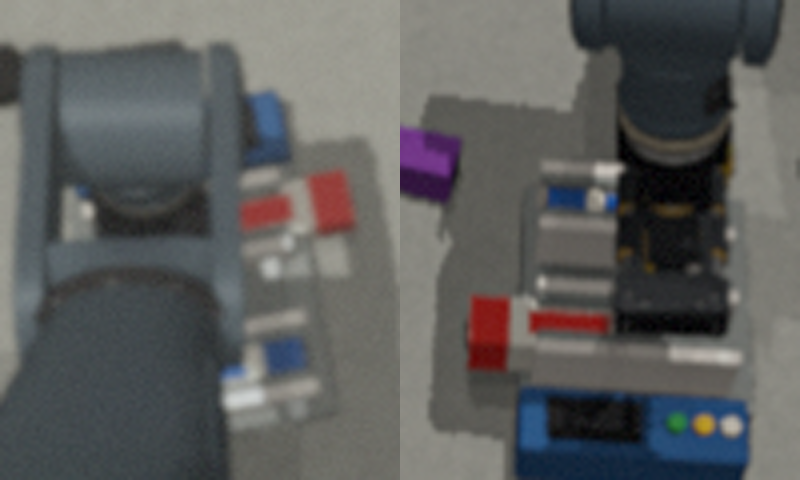

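The red cartridge stands about 50 mm out (banded end at crop (330,200)) and the force rose to 32 N, so the ejector is at its stop. I back off straight, letting the slide return home, then rise.

>>> {"op": "carry_out", "data": {
  "steps": [
    [[-0.3,2,0],0,1],
    [[-0.5,3,0],0,1],
    [[-0.5,3,0],0,1],
    [[-0.5,3,0],0,1],
    [[0,0,3],0,1],
    [[0,0,4],0,0.3],
    [[0,0,3],0,0.3],
    [[0,0,0],0,0.3]
  ]
}}

```text
time: 5.1
position: [0.5951, 0.3357, 0.2745]
tool_rot: [0.994, 0.078, 0.02, -0.068]
ft_force: [0.1, -0.2, 0.5]
grip_width: 0.0165
```

>>> {"op": "carry_out", "data": {
  "steps": [
    [[0.6,-4,0],0.3,0],
    [[0.6,-4,0],0.3,0],
    [[0.6,-4,0],0.3,0],
    [[0.6,-4,0],0.3,0],
    [[0.6,-4,0],0,0],
    [[0.6,-4,0],0,0],
    [[0,0,0],0,0],
    [[0,0,0],0,0]
  ]
}}

```text
time: 5.9
position: [0.6312, 0.0847, 0.2827]
tool_rot: [0.993, 0.089, 0.027, -0.068]
ft_force: [0.8, 0.4, 0.5]
grip_width: 0.0803
```

```bash
python3 - <<'E'
from rig import robot,cams
from h import *
o=robot.get_obs();print(o["position"],R.from_quat(o["tool_rot"]).as_matrix().round(3))
s=cams.camera("scene");t=cams.camera("top");print(proj(s,[[.6355,.0762,.07],[.6323,.0939,.07],[.6019,.2612,.156]]))
a=lambda p,x,y,w,h,f:cv2.resize(p[y:y+h,x:x+w,::-1],None,fx=f,fy=f,interpolation=cv2.INTER_CUBIC)
cv2.imwrite("pics/p3.png",np.hstack([a(t["pixels"],145,120,100,120,4),a(s["pixels"],265,150,100,120,4)]))
E
```

```text
[0.63124516 0.08473633 0.28274534] [[ 0.983  0.181  0.042]
 [ 0.173 -0.975  0.14 ]
 [ 0.067 -0.13  -0.989]]
[[280.71466621 228.47156941]
 [286.724515   228.87806353]
 [348.55441179 216.95467867]]
```

View pics/p3.png

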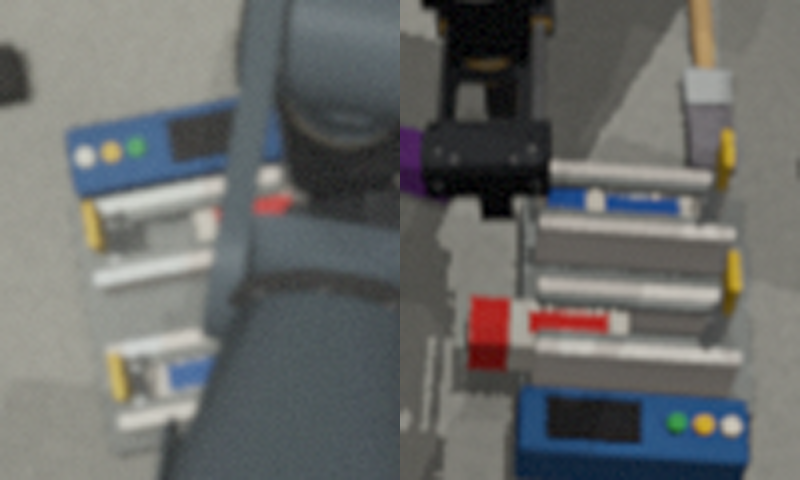

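The ejector is home, and the cartridge's banded end is at crop (470,310), standing about 46–50 mm out. I descend over it.

>>> {"op": "carry_out", "data": {
  "steps": [
    [[0,0.5,-4],0,0],
    [[0,0.5,-4],0,0],
    [[0,0,-4],0,0],
    [[0,0,-4],0,0],
    [[0,0,-3],0,0],
    [[0,0,0],0,0]
  ]
}}

```text
time: 6.6
position: [0.6309, 0.1058, 0.0913]
tool_rot: [0.993, 0.096, 0.033, -0.068]
ft_force: [-1.2, -0.0, -0.1]
grip_width: 0.0868
```

>>> {"op": "carry_out", "data": {
  "steps": [
    [[0.1,-1.1,-0.5],0,0],
    [[0,0,-1.5],0,0],
    [[0,0,-1.2],0,0],
    [[0,0,0],0,0]
  ]
}}

```text
time: 7.0
position: [0.6349, 0.0961, 0.0615]
tool_rot: [0.992, 0.098, 0.036, -0.067]
ft_force: [-0.4, -0.6, -0.0]
grip_width: 0.0871
```

>>> {"op": "carry_out", "data": {
  "steps": [
    [[-0.3,0,-0.2],0,0.3],
    [[0,0,0],0,0.6],
    [[0,0,0],0,0.8],
    [[0,0,0],0,1],
    [[0,0,0],0,1],
    [[0,0,0],0,1]
  ],
  "squeeze": 45
}}

```text
time: 7.6
position: [0.6335, 0.0958, 0.0621]
tool_rot: [0.992, 0.098, 0.039, -0.067]
ft_force: [-0.0, 0.5, -0.2]
grip_width: 0.0467
```

>>> {"op": "carry_out", "data": {
  "steps": [
    [[0,0,0],0,1],
    [[0,0,0],0,1],
    [[0,0,0],0,1]
  ]
}}

```text
time: 7.9
position: [0.6335, 0.0957, 0.0623]
tool_rot: [0.992, 0.098, 0.039, -0.067]
ft_force: [0.5, 0.2, 0.2]
grip_width: 0.0412
```

>>> {"op": "carry_out", "data": {
  "steps": [
    [[0.3,-1.5,0],0,1],
    [[0.4,-2,0],0,1],
    [[0.4,-2,0],0,1],
    [[0.4,-2,0],0,1],
    [[0.3,-1.5,0],0,1],
    [[0,0,0],0,1]
  ]
}}

```text
time: 8.5
position: [0.6505, 0.006, 0.0606]
tool_rot: [0.992, 0.097, 0.037, -0.07]
ft_force: [0.3, -0.6, -2.3]
grip_width: 0.0412
```

>>> {"op": "carry_out", "data": {
  "steps": [
    [[0.2,-1.2,0],0,1],
    [[0,0,2],0,1],
    [[0,0,4],0,1],
    [[0,0,4],0,1],
    [[0,0,4],0,1],
    [[0,0,4],0,1],
    [[0,0,0],0,1]
  ]
}}

```text
time: 9.2
position: [0.6479, -0.0094, 0.2424]
tool_rot: [0.992, 0.097, 0.032, -0.071]
ft_force: [1.6, -1.2, -3.4]
grip_width: 0.0406
```

```bash
python3 - <<'E'
from rig import robot,cams
from h import *
o=robot.get_obs();print(o["position"],R.from_quat(o["tool_rot"]).as_matrix().round(3),o["ft_force"])
s=cams.camera("scene")
crop(s["pixels"],180,120,190,150,4,"pics/p4.png")
E
```

```text
[ 0.6478948  -0.00944736  0.24244306] [[ 0.979  0.197  0.05 ]
 [ 0.188 -0.971  0.146]
 [ 0.077 -0.134 -0.988]] [ 1.55548975 -1.2274978  -3.39326382]
```

View pics/p4.png

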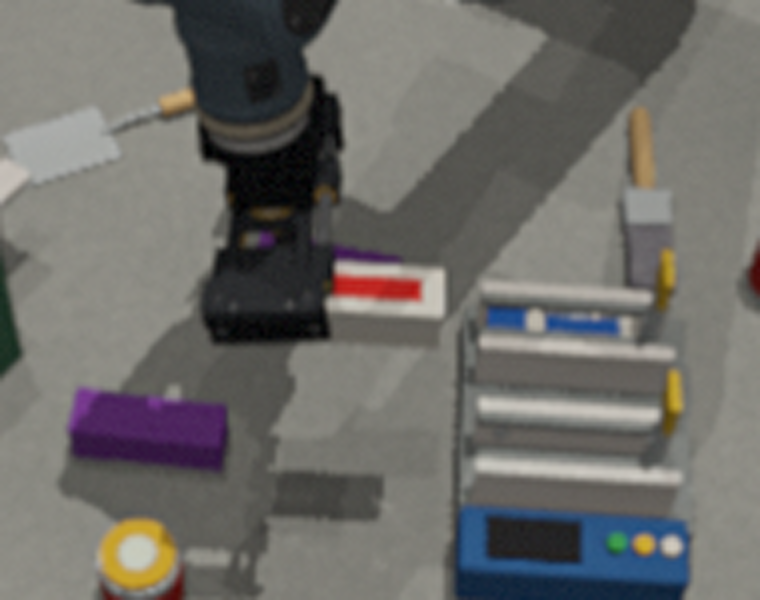

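The cartridge is held about level and clear of the bay, and blue is undisturbed. I swing it round to the box.

>>> {"op": "carry_out", "data": {
  "steps": [
    [[-1.4,-1.6,0],-7.6,1],
    [[-1.4,-1.6,0],-7.6,1],
    [[-1.4,-1.6,0],-7.6,1],
    [[-1.4,-1.6,0],-7.6,1],
    [[-1.4,-1.6,0],-7.6,1],
    [[-1.4,-1.6,0],-7.6,1],
    [[-1.4,-1.6,0],-7.6,1],
    [[-1.4,-1.6,0],-7.6,1]
  ]
}}

```text
time: 10.05
position: [0.5179, -0.1356, 0.22]
tool_rot: [0.898, -0.435, 0.044, -0.051]
ft_force: [0.2, 0.4, -2.5]
grip_width: 0.0404
```

>>> {"op": "carry_out", "data": {
  "steps": [
    [[-1.4,-1.6,0],-7.6,1],
    [[-1.4,-1.6,0],-7.6,1],
    [[-1.4,-1.6,0],-7.6,1],
    [[-1.4,-1.6,0],-7.6,1],
    [[-1.4,-1.6,0],-7.6,1],
    [[-1.4,-1.6,0],-7.6,1],
    [[-1.4,-1.6,0],-7.6,1],
    [[0,0,0],0,1]
  ]
}}

```text
time: 10.85
position: [0.4002, -0.2427, 0.2021]
tool_rot: [-0.592, 0.804, -0.04, 0.026]
ft_force: [-0.2, 1.1, -2.7]
grip_width: 0.0409
```

```bash
cat > st.py <<'E'
from rig import robot
from h import *
o=robot.get_obs();M=R.from_quat(o["tool_rot"]).as_matrix();p=o["position"];b=[0.5718,-0.3194];th=-.373
d=p[:2]-b;k,s=np.cos(th),np.sin(th)
print("t",o["time"],"p",p.round(4),"yaw",np.rad2deg(np.arctan2(M[1,0],M[0,0])).round(1),"toolz in box",(M[:,2]@np.array([[k,-s],[s,k],[0,0]])).round(3),"xz",M[2,0].round(3))
print("box frame",k*d[0]+s*d[1],-s*d[0]+k*d[1],"F",o["ft_force"].round(1),"w",o["grip_width"])
E
python3 st.py
```

```text
t 10.85 p [ 0.4002 -0.2427  0.2021] yaw -107.3 toolz in box [0.095 0.002] xz 0.005
box frame -0.18773326814412777 0.008915548564741735 F [-0.2  1.1 -2.7] w 0.040914513800721794
```

>>> {"op": "carry_out", "data": {
  "steps": [
    [[-0.3,-0.8,0],-4.1,1],
    [[0,0,-2.5],0,1],
    [[0,0,-2.5],0,1],
    [[0,0,0],0,1]
  ]
}}

```text
time: 11.25
position: [0.3941, -0.2465, 0.1463]
tool_rot: [-0.564, 0.824, -0.034, 0.025]
ft_force: [-0.8, 0.5, -3.9]
grip_width: 0.0401
```

```bash
python3 st.py; python3 - <<'E'
from rig import cams
from h import *
s=cams.camera("scene")["pixels"];t=cams.camera("top")["pixels"]
a=lambda p,x,y,w,h,f:cv2.resize(p[y:y+h,x:x+w,::-1],None,fx=f,fy=f,interpolation=cv2.INTER_CUBIC)
cv2.imwrite("pics/p5.png",np.hstack([a(t,320,110,100,120,4),a(s,110,120,100,120,4)]))
E
```

```text
t 11.25 p [ 0.3941 -0.2465  0.1463] yaw -111.2 toolz in box [0.084 0.002] xz -0.002
box frame -0.19201568745260195 0.0030949768417619095 F [-0.8  0.5 -3.9] w 0.04005281096481014
```

View pics/p5.png

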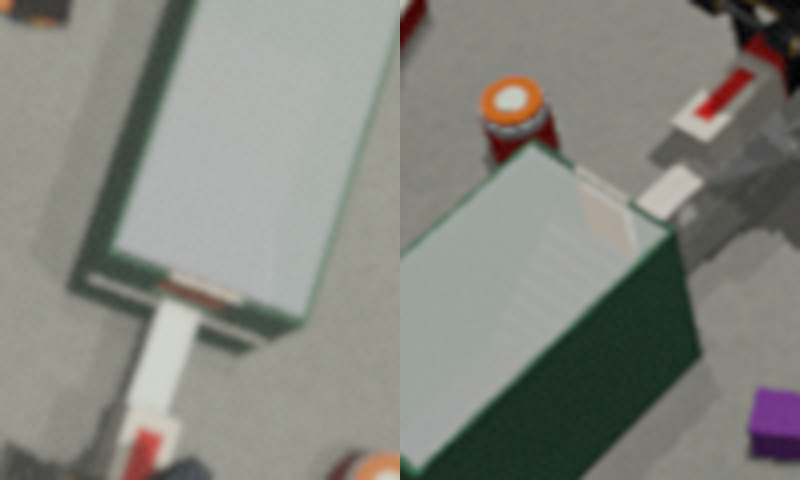

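The cartridge lines up with the sill: its front corners are at top crop (125,405) and (181,415), and the label's centre line is near (150,432). I'll check the numbers by back-projection.

```bash
python3 - <<'E'
from rig import cams
from h import *
T=cams.camera("top");b=np.array([0.5718,-0.3194]);k,s=np.cos(-.373),np.sin(-.373)
def bx(l,z,x0,y0):
    P=back(T,[(x0+(a+.5)/4-.5,y0+(c+.5)/4-.5) for a,c in l],np.full(len(l),z))[:,:2]-b
    print((P@np.array([[k,-s],[s,k]])*1000).round(1).tolist())
bx([(125,405),(181,415),(148,432),(138,470)],.155,320,110)       # cart
bx([(160,303),(201,316),(130,390),(178,403)],.1,320,110) # sill
bx([(90,278),(265,342)],.16,320,110)
E
```

```text
[[-93.8, 24.9], [-86.6, -15.0], [-106.2, 3.3], [-134.1, 1.3]]
[[-3.1, 15.2], [-1.5, -17.0], [-72.8, 15.4], [-69.4, -21.5]]
[[-17.7, 78.6], [-16.9, -54.3]]
```

>>> {"op": "carry_out", "data": {
  "steps": [
    [[-0.2,-0.5,0],-2,1],
    [[0.9,-0.4,-0.3],0,1],
    [[1.9,-0.7,0],0,1],
    [[1.9,-0.7,0],0,1],
    [[0,0,0],0,1]
  ]
}}

```text
time: 11.9
position: [0.4462, -0.2752, 0.1505]
tool_rot: [-0.548, 0.835, -0.044, 0.026]
ft_force: [0.1, 0.1, -2.9]
grip_width: 0.0406
```

```bash
python3 st.py; python3 - <<'E'
from rig import cams
from h import *
s=cams.camera("scene")["pixels"];t=cams.camera("top")["pixels"]
a=lambda p,x,y,w,h,f:cv2.resize(p[y:y+h,x:x+w,::-1],None,fx=f,fy=f,interpolation=cv2.INTER_CUBIC)
cv2.imwrite("pics/p6.png",np.hstack([a(t,335,155,64,72,6),a(s,130,120,64,72,6)]))
E
```

```text
t 11.9 p [ 0.4462 -0.2752  0.1505] yaw -113.4 toolz in box [ 0.101 -0.009] xz 0.005
box frame -0.1330467805666608 -0.004619685496527234 F [ 0.1  0.1 -2.9] w 0.04056250939684121
```

View pics/p6.png

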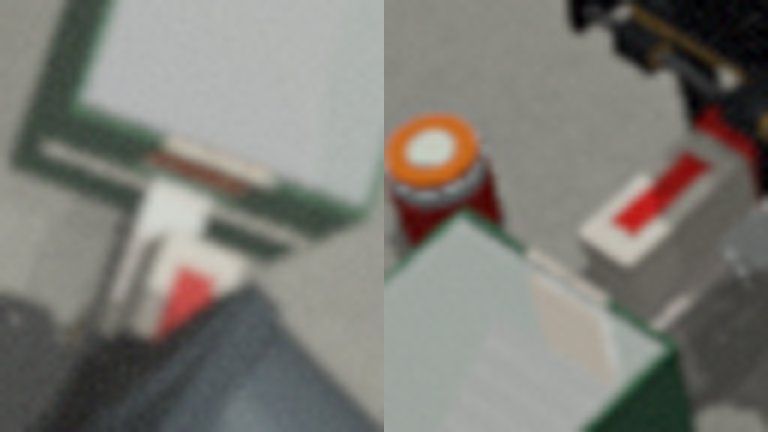

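The cartridge is now over the sill: the top view shows its front corners at (165,232) and (250,255), the scene view at (580,232) and (632,265).

```bash
python3 - <<'E'
from rig import cams
from h import *
T=cams.camera("top");S=cams.camera("scene");b=np.array([0.5718,-0.3194]);k,s=np.cos(-.373),np.sin(-.373)
def bx(C,l,z,x0,y0):
    P=back(C,[(x0+(a+.5)/6-.5,y0+(c+.5)/6-.5) for a,c in l],np.full(len(l),z))[:,:2]-b
    print((P@np.array([[k,-s],[s,k]])*1000).round(1).tolist())
bx(T,[(165,232),(250,255),(197,270),(172,325)],.158,335,155)
bx(S,[(580-384,232),(632-384,265),(622-384,227),(700-384,160)],.158,130,120)
bx(T,[(158,150),(262,188)],.17,335,155);bx(S,[(528-384,250),(610-384,303)],.17,130,120)
bx(T,[(78,105),(365,210)],.17,335,155);bx(S,[(467-384,212),(675-384,345)],.17,130,120)
bx(T,[(140,178),(210,205)],.1,335,155)
E
```

```text
[[-35.5, 11.5], [-31.6, -30.4], [-47.3, -8.7], [-76.3, -5.8]]
[[-30.1, -20.4], [-29.8, 16.6], [-45.6, -5.1], [-104.3, -3.6]]
[[-2.3, 29.3], [-2.0, -23.1]]
[[0.7, -25.0], [1.3, 32.8]]
[[4.6, 71.9], [5.5, -72.9]]
[[1.0, -68.6], [1.8, 77.1]]
[[-1.7, 21.1], [-2.2, -16.3]]
```

>>> {"op": "carry_out", "data": {
  "steps": [
    [[0.2,0.5,-0.5],2,1],
    [[0,0,-0.5],0,1],
    [[1.4,-0.55,-0.2],0,1],
    [[1.4,-0.55,-0.2],0,1],
    [[0,0,0],0,1]
  ]
}}

```text
time: 12.6
position: [0.4682, -0.2758, 0.1351]
tool_rot: [-0.562, 0.826, -0.036, 0.024]
ft_force: [1.7, -0.6, -1.6]
grip_width: 0.0402
```

```bash
python3 st.py
```

```text
t 12.6 p [ 0.4682 -0.2758  0.1351] yaw -111.6 toolz in box [ 0.088 -0.001] xz 0.001
box frame -0.11236138833770101 0.002842885077707448 F [ 1.7 -0.6 -1.6] w 0.040234699434394304
```

>>> {"op": "carry_out", "data": {
  "steps": [
    [[0,0,0.4],0,1],
    [[1.9,-0.75,0],0,1],
    [[1.9,-0.75,0],0,1],
    [[0,0,0],0,1]
  ]
}}

```text
time: 13.0
position: [0.5024, -0.2882, 0.1376]
tool_rot: [-0.562, 0.826, -0.031, 0.022]
ft_force: [1.3, -0.8, -4.2]
grip_width: 0.04
```

```bash
python3 st.py
```

```text
t 13.0 p [ 0.5024 -0.2882  0.1376] yaw -111.6 toolz in box [0.076 0.002] xz -0.002
box frame -0.07599580578697078 0.0038184577817266217 F [ 1.3 -0.8 -4.2] w 0.04002445351002701
```

>>> {"op": "carry_out", "data": {
  "steps": [
    [[1.9,-0.75,0],0,1],
    [[1.9,-0.75,0],0,1],
    [[0.6,-0.25,0],0,1],
    [[0,0,0],0,1]
  ]
}}

```text
time: 13.4
position: [0.5396, -0.3016, 0.1356]
tool_rot: [-0.562, 0.826, -0.023, 0.019]
ft_force: [2.8, 0.0, -2.6]
grip_width: 0.0397
```

```bash
python3 st.py
```

```text
t 13.4 p [ 0.5396 -0.3016  0.1356] yaw -111.5 toolz in box [0.06  0.005] xz -0.006
box frame -0.03651722470802687 0.004856918291878986 F [ 2.8  0.  -2.6] w 0.03969401789084064
```

>>> {"op": "carry_out", "data": {
  "steps": [
    [[1.2,-0.5,0],0,1],
    [[0,0,0],0,1],
    [[0,0,0],0,0.7],
    [[0,0,0],0,0.4],
    [[0,0,0],0,0.3],
    [[0,0,0],0,0.3],
    [[0,0,0],0,0.3],
    [[0,0,0],0,0.3]
  ]
}}

```text
time: 14.2
position: [0.547, -0.3048, 0.1374]
tool_rot: [-0.562, 0.827, -0.022, 0.019]
ft_force: [-0.3, 0.3, 1.4]
grip_width: 0.0601
```

```bash
python3 st.py; python3 - <<'E'
from rig import cams
from h import *
s=cams.camera("scene")["pixels"];t=cams.camera("top")["pixels"]
a=lambda p,x,y,w,h,f:cv2.resize(p[y:y+h,x:x+w,::-1],None,fx=f,fy=f,interpolation=cv2.INTER_CUBIC)
cv2.imwrite("pics/p7.png",np.hstack([a(t,325,85,100,120,4),a(s,90,120,100,120,4)]))
E
```

```text
t 14.2 p [ 0.547  -0.3048  0.1374] yaw -111.6 toolz in box [0.058 0.005] xz -0.006
box frame -0.028391365179717083 0.004520533883693823 F [-0.3  0.3  1.4] w 0.060122615516066985
```

View pics/p7.png

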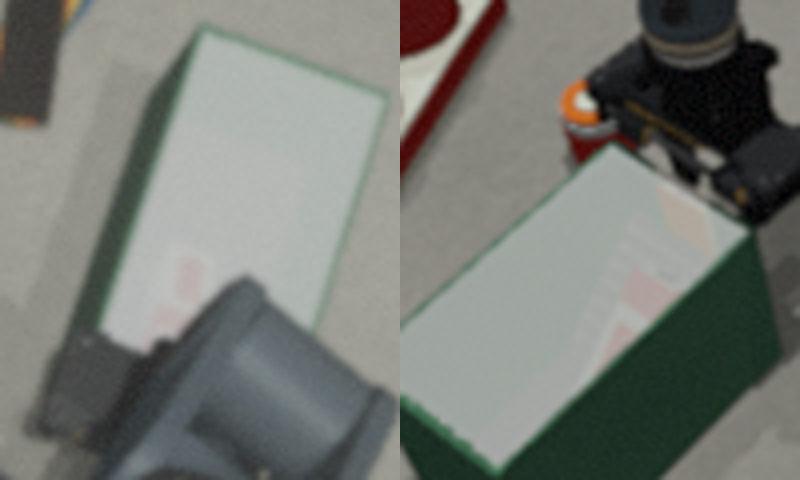

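The cartridge has slid down inside; it shows through the clear top at scene crop (625,310). The orange flap looks shut. I back away.

>>> {"op": "carry_out", "data": {
  "steps": [
    [[-1.9,0.75,0.2],0,0.3],
    [[-3,1.2,0.2],0,0.3],
    [[-3,1.2,0.5],0,0.3],
    [[-2,0.8,3],0,0.3],
    [[0,0.5,4],0,0.3],
    [[0,0.5,3],0,0.3],
    [[0,0,0],0,0.3],
    [[0,0,0],0,0.3],
    [[0,0,0],0,0.3]
  ]
}}

```text
time: 15.2
position: [0.4438, -0.2529, 0.2483]
tool_rot: [-0.562, 0.827, -0.022, 0.018]
ft_force: [0.5, 0.5, -1.2]
grip_width: 0.0609
```

```bash
python3 st.py; python3 - <<'E'
from rig import cams
from h import *
s=cams.camera("scene")["pixels"]
crop(s,75,100,290,180,2.7,"pics/p8.png")
# change check of blue cart / pads vs start
s0=np.load("pics/scene0.npy"); print(np.abs(s[185:208,298:345].astype(int)-s0[185:208,298:345]).mean())
E
```

```text
t 15.2 p [ 0.4438 -0.2529  0.2483] yaw -111.6 toolz in box [0.056 0.006] xz -0.006
box frame -0.14345815433732403 0.015267855279807091 F [ 0.5  0.5 -1.2] w 0.06087545600133949
6.077397471477028
```

View pics/p8.png

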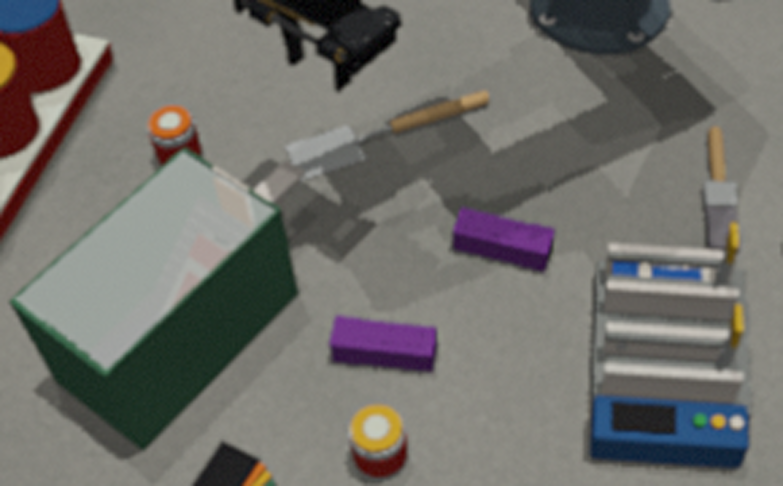

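The flap is shut and both ejectors are home. Blue is in its bay and the bystanders stand where they were. One check of where the cartridge rests, then I hand in.

```bash
python3 - <<'E'
from rig import cams,robot
from h import *
S=cams.camera("scene");b=np.array([0.5718,-0.3194]);k,s=np.cos(-.373),np.sin(-.373)
for z in(.04,.08,.12):
    P=back(S,[(75+x/2.7,100+y/2.7) for x,y in[(208,245),(190,287)]],[z]*2)[:,:2]-b
    print(z,(P@np.array([[k,-s],[s,k]])*1000).round(0).tolist())
S2=cams.camera("scene");print(np.abs(S2["pixels"].astype(int)-S["pixels"])[150:240,75:190].mean())
E
```

```text
0.04 [[29.0, -36.0], [87.0, -10.0]]
0.08 [[46.0, -10.0], [102.0, 15.0]]
0.12 [[63.0, 17.0], [116.0, 41.0]]
1.094975845410628
```

```bash
python3 -c "
from rig import robot
print(robot.hand_in())"
```

```text
the job is handed in; nothing more can be done
None
```

I pressed the ejector of bay b to its stop, and the red-banded cartridge came about 50 mm out of the mouth. I then drew it out, turned it to face the box and pushed it through the flap. It slid down the chute, I backed the arm clear, and I handed the job in at about 15 s. The hand-in gives no verdict.

- **Cartridge:** It lies at rest inside the box, its origin roughly 90–100 mm behind the front face, near the middle line and about 40–50 mm high. These figures come from one camera, so they are rough.
- **Flap and ejectors:** In the last picture the flap looks shut and both ejectors are home.
- **Blue cartridge and bystanders:** Blue is still in its bay. The pots, brush and scraper in that picture look unmoved. The tins were outside its frame, but the arm did not go near them below lid height.
- **Robot:** Nothing touches the arm or gripper.

No check failed, but two readings were off:
- **Sideways position at the slot:** The two cameras disagreed by up to 7 mm, so I aimed between them, and the cartridge went in with no jamming force.
- **Tool tilt:** The tool tilted about 7° while pressing the ejector, which did no harm.

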